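Seal the pressure pot: wing nuts crosswise in two passes, then shut the vent

ROBOT

A 6-joint arm with a two-finger parallel gripper is mounted at the origin on the work surface. World frame = base frame: x ahead of the robot, y to its left, z up, the work surface at z = 0. Lengths are in m, angles in degrees, forces in N, time in s.
With the tool pointing down it reaches from about 0.375 to 0.9 m from the base axis. Payload 3.1 kg.
Tool frame: the origin (TCP) lies at the very end of the fingers, on their centre line; the grasp point (between the pads) lies 19 mm behind it (grip_point_offset is the distance from the TCP to the grasp point, in m); y points along the fingers, x is the direction in which the jaws open and shut, and the axes are right-handed (so a half turn about y gives the same grasp; the last joint's range is limited). The gripper opens to 87 mm and grips with 3 to 60 N. Pads are 19 mm wide; open, the fingers measure 117 mm over their backs; the gripper's body (75 mm by 190 mm) begins 51 mm behind the grasp point.
Start: joints at [56.179, 30.224, 82.088, -0, 67.689, -10.227], TCP at [0.25, 0.573, 0.223] pointing down, gripper open.
Joint ranges: [-176.69, 176.69], [-43.24, 126.21], [12.49, 139.97], [-82, 262], [0, 151.66], [-163.58, 163.58]. Speed limits (degrees/s): [159.86, 159.86, 180, 180, 180, 180].

INTERFACE

Orientations are given as a 3x3 rotation matrix whose columns are the frame's x, y, z axes.
In Python, from rig import * gives the robot as it stands.
- The arm moves only by the tool send_rows, never from a script. Its argument "moves" is text: rows parted by semicolons, each of 5 numbers parted by spaces: the finger opening in mm, from 0 to 87, then the shift along the tool's x, y, z in mm, then the turn about the tool's y in degrees. In form: fingers dx dy dz yaw; .... A call has 1 to 20 rows; each row shifts and turns the commanded pose from where the row before left it, along the tool's axes as they then stand; what a row does not reach is not made up. A row lasts 1/12 s, in which the tool goes at most 41.7 mm and 7.16 degrees, less where a joint would pass 70% of its speed; a pose out of reach is approached as far as the arm can. A call is refused whole if a number of a shift passes 41.7 or a number of a turn 7.16, either way. A call with a gripper value outside its range is refused whole. The fingers move at their own pace and stop on an object; the grip force is fixed at half the most. Time passes only in rows, so rows that do not move let the fingers close. It gives the time, the measured TCP pose, the force and the opening at its end, in the units of the state.
- read_state(): the state, without advancing time (a new reading comes with each control period).
- capture(name): name is "scene" or "top" or "wrist"; returns a dict with "image" (480x640x3 uint8, blue, green, red), "z_map" (480x640 float32, m along the optical axis (not along the pixel's ray), 0 where there is no reading), "mtx" (3x3 intrinsics, pixels), "origin" and "rotation" of the camera in the world; the wrist camera has in their place "tool_from_camera" (4x4, takes a point from camera to tool coordinates, whose origin is the TCP and whose axes are the tool frame's). Camera axes: x right, y up, looking along -z (the intrinsics and any distortion apply to the point x, -y, -z); pixel columns grow to the right and rows downward; lengths in m; the calibration is good to about 2 mm. A picture is of the moment at which its call begins: read the wrist's pose just before it.
- hand_in(): hands the job in, once; it reports no verdict.
Trained networks look in a picture, given as the dict that the camera call returned (one of the last four; its "shot" number tells which), for a name from the list of things; names that differ only in an ending like _2 or _b are one class to them, and where a whole thing is asked for, a point or a joint stands for the part that bears it (a point fixed in the world has none). Each returns a list of dicts, best first, with "p" (0 to 1); they miss things now and then, are a little off and sometimes report something else, mostly with a low value. They report only what shows in the picture. A call takes as long as a camera call.
- search_frame(picture, name): "bbox" ([left, top, right, bottom] in pixels, round what is visible of it).
- masks_of(picture, name): "region" (480x640 bool, what is visible of it) and "bbox" ([left, top, right, bottom] in pixels, round what is visible of it).
- mark_of(picture, name): "pixel" ([row, column] in pixels: a listed point, or the origin of a listed thing).
The state is a dict: "time_s": time; "joint_positions": joint angles; "qvel": joint speeds; "tau": joint torques, N m; "position": TCP position; "tcp_rot": TCP orientation; "force": force on the tool from outside, world axes, zero at the start; "moment": the same for the moment, N m; "opening": opening from 0.0 (shut) to 1.0 (fully open).
Only numpy, scipy, OpenCV 4.12 (cv2) and the standard library are available. Lean on these libraries where they do the work, as an engineer would, in place of code of your own. Each camera call takes 0.05 s, during which the arm holds its last target. There are 200 camera calls.

TASK

Seal the pressure pot: push the lid's four wing nuts round clockwise in crosswise order, each nut followed by the one opposite, giving each about a quarter turn on a first pass over all four and then, crosswise again, turning each until it is fully tight (about another quarter turn). Only then swing the red vent lever a quarter turn clockwise to shut it, and leave everything else on the bench where it is.

Things in the scene. Friction and masses are not known exactly. Their poses are not given: they have to be found in the camera images.
- pot: blue pressure pot bolted to the bench, 236 across its base. Origin: centre of its underside on the bench, z up. Four swing bolts on a circle of radius 105 hold its lid (top 146 to 151 high), at 45, 135, 225, 315 degrees anticlockwise from the pot's x axis: nuts a, b, c, d, so a is opposite c and b opposite d. Within 50 of the lid's centre stand gauge (top 218 high), safety valve and vent cock
- wing_a (a point): point on the upright axis of brass wing nut a, at mid-height of its wings, 170 above the bench. x runs level along the two wings and turns with the nut. 65 across the wings; each wing is a flat round ear 23 across, 6 thick, centred 21 from the axis, 159 to 182 above the bench. Hub 25 across, its top 163 above the bench; the bolt end, 12 across, reaches 169
- wing_b (a point): point on the upright axis of brass wing nut b, at mid-height of its wings, 170 above the bench. x runs level along the two wings and turns with the nut. 65 across the wings; each wing is a flat round ear 23 across, 6 thick, centred 21 from the axis, 159 to 182 above the bench. Hub 25 across, its top 163 above the bench; the bolt end, 12 across, reaches 169
- wing_c (a point): point on the upright axis of brass wing nut c, at mid-height of its wings, 170 above the bench. x runs level along the two wings and turns with the nut. 65 across the wings; each wing is a flat round ear 23 across, 6 thick, centred 21 from the axis, 159 to 182 above the bench. Hub 25 across, its top 163 above the bench; the bolt end, 12 across, reaches 169
- wing_d (a point): point on the upright axis of brass wing nut d, at mid-height of its wings, 170 above the bench. x runs level along the two wings and turns with the nut. 65 across the wings; each wing is a flat round ear 23 across, 6 thick, centred 21 from the axis, 159 to 182 above the bench. Hub 25 across, its top 163 above the bench; the bolt end, 12 across, reaches 169
- nut_a (a joint): turn of wing nut a in rad, growing as it is tightened (clockwise from above). It starts finger-loose at 0 to 0.4 and is tight at a hard stop at 3.0. It stays where it is left; turning it takes about 0.15 N m, rising to 0.24 N m at the stop (about 6 to 10 N pushing on a wing 24 from the axis)
- nut_b (a joint): turn of wing nut b in rad, growing as it is tightened (clockwise from above). It starts finger-loose at 0 to 0.4 and is tight at a hard stop at 3.0. It stays where it is left; turning it takes about 0.15 N m, rising to 0.24 N m at the stop (about 6 to 10 N pushing on a wing 24 from the axis)
- nut_c (a joint): turn of wing nut c in rad, growing as it is tightened (clockwise from above). It starts finger-loose at 0 to 0.4 and is tight at a hard stop at 3.0. It stays where it is left; turning it takes about 0.15 N m, rising to 0.24 N m at the stop (about 6 to 10 N pushing on a wing 24 from the axis)
- nut_d (a joint): turn of wing nut d in rad, growing as it is tightened (clockwise from above). It starts finger-loose at 0 to 0.4 and is tight at a hard stop at 3.0. It stays where it is left; turning it takes about 0.15 N m, rising to 0.24 N m at the stop (about 6 to 10 N pushing on a wing 24 from the axis)
- vent (a joint): turn of the vent cock's lever in rad: 0 to 0.15 at the start is open (the lever lies along its pipe, pointing outward along the pot's x axis), 1.57 is shut, at a hard stop (the lever a quarter turn clockwise from above, across the pipe). It stays where it is left and takes about 0.12 N m
- vent_pivot (a point): point on the upright axis of the vent lever, at the mid-height of its red sleeve (192 above the bench, 30 from the pot's centre along the pot's x axis). x points along the lever to its tip
- vent_tip (a point): point in the red sleeve of the vent lever, 40 from its axis, 10 short of its tip. The sleeve is 11 wide and 12 tall, from 186 to 198 above the bench, from 16 to 50 from the axis; the pipe under it reaches 179 above the bench
- cup: white plastic mixing cup, 68 across, 75 tall. A bystander, to be left alone. Origin: middle of its underside
- driver: screwdriver with a blue handle, lying. A bystander, to be left alone. Origin: under its middle, x along it to the tip
- reel: metal reel of solder, 64 across, 40 tall. A bystander, to be left alone. Origin: middle of its underside
- jar: small jar with black cap, 52 across, 55 tall. A bystander, to be left alone. Origin: middle of its underside
- meter: orange multimeter lying face up, 150 x 76 x 39. A bystander, to be left alone. Origin: middle of its underside
- tray: grey divided parts tray, 130 x 180 x 28. A bystander, to be left alone. Origin: middle of its underside
- resin: white resin bottle, 66 across, 150 tall. A bystander, to be left alone. Origin: middle of its underside
- hardener: amber hardener bottle, 52 across, 120 tall. A bystander, to be left alone. Origin: middle of its underside

How it is judged (in metres and radians):
On the way, in this order (a step that is already met when the one before it is completed fails the run):
1. first pass: one nut and its opposite have had about a quarter turn (joint between 1.0 and 2.4), the other two not yet (below 0.7) (((value of joint nut_a between 1 and 2.4 rad and value of joint nut_c between 1 and 2.4 rad and value of joint each of nut_b, nut_d below 0.7 rad) or (value of joint nut_b between 1 and 2.4 rad and value of joint nut_d between 1 and 2.4 rad and value of joint each of nut_a, nut_c below 0.7 rad))), for 0.1 s.
2. first pass complete: all four nuts have had about a quarter turn (between 1.0 and 2.4), none tight yet (value of joint nut_a between 1 and 2.4 rad and value of joint nut_b between 1 and 2.4 rad and value of joint nut_c between 1 and 2.4 rad and value of joint nut_d between 1 and 2.4 rad), for 0.1 s.
3. second pass: one nut and its opposite are tight (above 2.75), the other two still as the first pass left them (1.0 to 2.4) (((value of joint each of nut_a, nut_c above 2.75 rad and value of joint nut_b between 1 and 2.4 rad and value of joint nut_d between 1 and 2.4 rad) or (value of joint each of nut_b, nut_d above 2.75 rad and value of joint nut_a between 1 and 2.4 rad and value of joint nut_c between 1 and 2.4 rad))), for 0.1 s.
4. all four nuts are tight (above 2.75) while the vent is still open (below 0.4) (value of joint each of nut_a, nut_b, nut_c, nut_d above 2.75 rad and value of joint vent below 0.4 rad), for 0.1 s.
At the end, for the whole second after the job is handed in: All four wing nuts are tight (each above 2.75 of 3.0 rad), the vent lever is shut (above 1.4 of 1.57 rad), and all are at rest; no bystander has been moved by more than 25 mm (value of joint each of nut_a, nut_b, nut_c, nut_d above 2.75 rad and value of joint vent above 1.4 rad and velocity of joint nut_a between -0.05 and 0.05 rad/s and velocity of joint nut_b between -0.05 and 0.05 rad/s and velocity of joint nut_c between -0.05 and 0.05 rad/s and velocity of joint nut_d between -0.05 and 0.05 rad/s and velocity of joint vent between -0.05 and 0.05 rad/s); the robot touches nothing.
It fails at once if something else on the bench is moved by more than 25 mm (distance of any of cup, driver, reel, jar, meter, tray, resin, hardener from where it was at the start of the episode above 0.025 m).
It also fails if it takes over 72 s, if anything falls off the work surface, if the arm or the gripper's body presses on something with over 40 N, if the wrist force passes 120 N, or if a joint passes its speed limit or range.

## Working session

There is one attempt and no reset: what is moved stays moved. The work goes in short steps, Python scripts to look and compute and a tool call to move; the robot and the scene stay as the last step left them, time stands still between calls to the robot, and variables do not carry over. Pictures are saved under pics/ and viewed, about 8 in all and at most 12, crops included, and the job is handed in when it is done.

Besides the shell and the picture viewer there is one more tool, called after ">>>" by a JSON object that holds its "name" and its "arguments". send_rows: Moves the arm, as the interface text tells. Its arguments: {"type":"object","properties":{"moves":{"type":"string"}},"required":["moves"]}

```bash
mkdir -p pics; ls; cat > h.py <<'E'
from rig import *
import numpy as np, cv2
def world(c,pix,z=None):
    # pix (row,col); intersect with plane z or use depth
    r,cc=pix; K=c["mtx"]
    d=np.array([(cc-K[0,2])/K[0,0],-(r-K[1,2])/K[1,1],-1.0])
    R=np.array(c["rotation"]);o=np.array(c["origin"])
    if z is None: return o+R@(d*c["z_map"][int(r),int(cc)])
    w=R@d
    return o+w*(z-o[2])/w[2]
E
python3 - <<'E'
from h import *
s=read_state();print(s["time_s"],s["position"],np.round(s["tcp_rot"],2).tolist(),s["opening"])
for n in ["top","scene"]:
    c=capture(n);cv2.imwrite(f"pics/{n}.png",c["image"])
    print(n,c["origin"],np.round(c["rotation"],2).tolist(),c["mtx"][0,0])
    for q,z in [("pot",0),("wing_a",.17),("vent_pivot",.192),("vent_tip",.192)]:
        for m in mark_of(c,q)[:6]: print(q,round(m["p"],2),np.round(m["pixel"]),np.round(world(c,m["pixel"],z),4))
E
```

```text
pics
0.0 [0.24972817 0.57214533 0.22158564] [[0.4, -0.0, -0.92], [0.92, -0.0, 0.4], [-0.0, -1.0, 0.0]] 0.9981677653551704
top [ 0.36759719 -0.01720268  1.756423  ] [[0.03, 0.99, -0.11], [-1.0, 0.03, 0.01], [0.01, 0.11, 0.99]] 621.6627263195718
pot 0.73 [238. 352.] [ 0.5796 -0.1226  0.    ]
wing_a 0.67 [251. 392.] [ 0.5307 -0.2148  0.17  ]
wing_a 0.63 [298. 490.] [ 0.4173 -0.4677  0.17  ]
wing_a 0.58 [208. 322.] [ 0.6369 -0.0338  0.17  ]
wing_a 0.56 [197. 375.] [ 0.6698 -0.1703  0.17  ]
wing_a 0.48 [254. 139.] [0.504  0.4325 0.17  ]
wing_a 0.39 [265. 336.] [ 0.4888 -0.0721  0.17  ]
vent_pivot 0.73 [196. 376.] [ 0.6674 -0.1692  0.192 ]
vent_pivot 0.54 [214. 353.] [ 0.6191 -0.111   0.192 ]
vent_tip 0.62 [202. 347.] [ 0.6501 -0.0957  0.192 ]
scene [ 1.43710273 -0.11418359  1.50024005] [[0.14, -0.83, 0.54], [0.99, 0.12, -0.06], [-0.02, 0.54, 0.84]] 601.1678247568443
pot 0.62 [281. 296.] [ 0.5888 -0.1215  0.    ]
wing_a 0.65 [237. 254.] [ 0.5346 -0.2177  0.17  ]
wing_a 0.61 [260. 330.] [ 0.6365 -0.0281  0.17  ]
wing_a 0.49 [277. 277.] [ 0.6668 -0.1679  0.17  ]
wing_a 0.41 [214. 307.] [ 0.4809 -0.0696  0.17  ]
wing_a 0.15 [279. 297.] [ 0.6797 -0.1183  0.17  ]
vent_pivot 0.42 [251. 294.] [ 0.608  -0.1164  0.192 ]
vent_tip 0.52 [263. 304.] [ 0.6491 -0.0962  0.192 ]
```

```bash
python3 - <<'E'
import cv2,numpy as np
t=cv2.imread("pics/top.png")
a=cv2.resize(t[170:300,280:430],None,fx=4,fy=4,interpolation=cv2.INTER_CUBIC)
cv2.imwrite("pics/v1.png",a); 
E
```

```text
(no output)
```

View pics/v1.png

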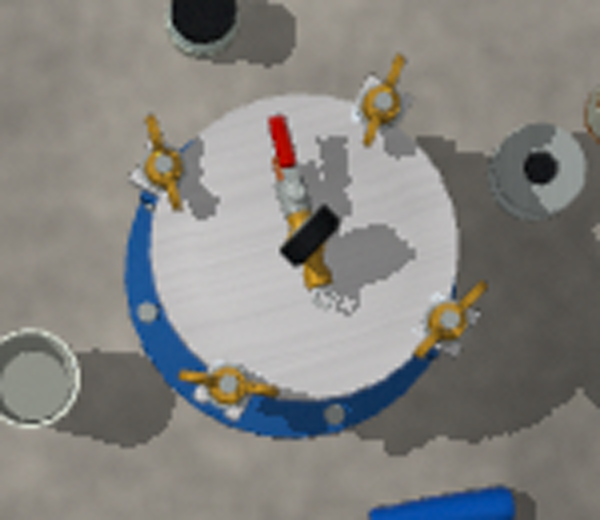

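View pics/top.png

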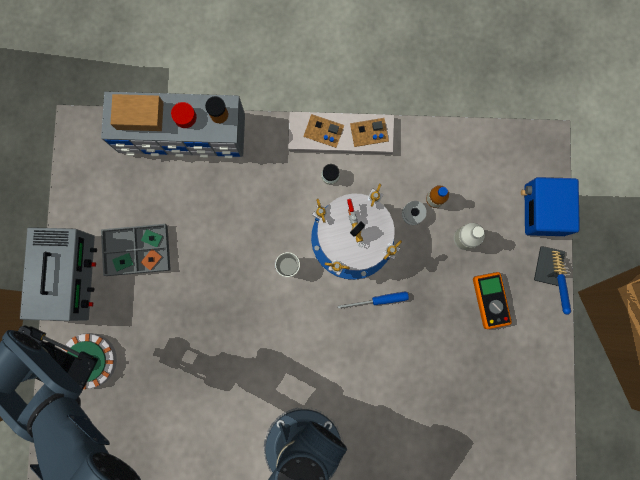

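>>> {"name": "send_rows", "arguments": {"moves": "44 -25.1 -8.9 -29 0;44 -25.1 -8.9 -29 0;44 -25.1 -8.9 -29 0;44 -25.1 -8.9 -29 0;44 -25.1 -8.9 -29 0;44 -25.1 -8.9 -29 0;44 -25.1 -8.9 -29 0;44 -25.1 -8.9 -29 0;44 -25.1 -8.9 -29 0;44 -25.1 -8.9 -29 0;44 -25.1 -8.9 -29 0;44 -25.1 -8.9 -29 0;44 -25.1 -8.9 -29 0;44 -25.1 -8.9 -29 0;44 -25.1 -8.9 -29 0;44 -25.1 -8.9 -29 0;44 -25.1 -8.9 -29 0;44 -25.1 -8.9 -29 0;44 -25.1 -8.9 -29 0;44 0 0 0 0"}}

```text
time_s: 2.17
position: [0.5679, -0.0919, 0.3931]
tcp_rot: [[0.406, 0.006, -0.914], [0.914, -0.006, 0.406], [-0.003, -1.0, -0.008]]
force: [0.6, 0.3, -0.1]
opening: 0.506
```

```bash
cat >> h.py <<'E'
def wrist():
    s=read_state(); c=capture("wrist"); T=np.array(c["tool_from_camera"])
    R=np.array(s["tcp_rot"]);p=np.array(s["position"])
    c2=dict(c); c2["rotation"]=R@T[:3,:3]; c2["origin"]=p+R@T[:3,3]
    return s,c,c2
def ang(s): R=np.array(s["tcp_rot"]); return np.degrees(np.arctan2(R[1,0],R[0,0]))
def cloud(c2,z0,z1):
    K=c2["mtx"];v,u=np.mgrid[:480,:640];Z=c2["z_map"]
    P=np.stack([(u-K[0,2])/K[0,0]*Z,-(v-K[1,2])/K[1,1]*Z,-Z],-1)@np.array(c2["rotation"]).T+np.array(c2["origin"])
    m=(Z>0)&(P[...,2]>z0)&(P[...,2]<z1)
    return P[m]
def wings(c2,cents,z0=.172,z1=.188):
    """angle of wings from depth points near each centre"""
    P=cloud(c2,z0,z1); out={}
    for n,q in cents.items():
        k=P[np.hypot(*(P[:,:2]-q[:2]).T)<.042][:,:2]
        if len(k)<20: out[n]=(len(k),);continue
        (cx,cy),(w,h),a=cv2.minAreaRect((k*1000).astype(np.float32))
        m=k.mean(0); e,V=np.linalg.eigh(np.cov((k-m).T)); d=V[:,1]
        out[n]=(len(k),np.round([cx/1000,cy/1000],4),round(max(w,h),1),round(min(w,h),1),round(np.degrees(np.arctan2(d[1],d[0])),1))
    return out
E
python3 - <<'E'
from h import *
s,c,c2=wrist();cv2.imwrite("pics/w1.png",c["image"])
print(s["time_s"],s["position"],ang(s),s["joint_positions"],s["force"],s["opening"],np.round(c["tool_from_camera"],3).tolist())
for q,z in [("pot",0),("wing_a",.17),("vent_pivot",.192),("vent_tip",.192)]:
    for m in mark_of(c,q)[:5]: print(q,round(m["p"],2),np.round(m["pixel"]),np.round(world(c2,m["pixel"],z),4))
C=dict(a=(.637,-.031),b=(.487,-.071),c=(.532,-.216),d=(.669,-.169))
print(wings(c2,C)); print(wings(capture("top"),C))
E
```

```text
2.1667 [ 0.56788989 -0.09190045  0.39306294] 66.05616563475195 [-20.2196113   17.5995573   75.65632996  -0.18106161  86.31654223
 -86.26540257] [ 0.55419346  0.30538988 -0.13722803] 0.5056086296243704 [[1.0, 0.001, 0.0, 0.0], [0.0, 0.277, -0.961, -0.162], [-0.001, 0.961, 0.277, 0.076], [0.0, 0.0, 0.0, 1.0]]
pot 0.94 [195. 307.] [ 0.5815 -0.1183  0.    ]
wing_a 0.96 [230. 397.] [ 0.6321 -0.0252  0.17  ]
wing_a 0.7 [222. 204.] [ 0.5378 -0.2166  0.17  ]
wing_a 0.59 [127. 308.] [ 0.4926 -0.0701  0.17  ]
vent_pivot 0.97 [250. 319.] [ 0.612 -0.111  0.192]
vent_tip 0.73 [123. 307.] [ 0.4894 -0.069   0.192 ]
vent_tip 0.57 [276. 343.] [ 0.65   -0.0995  0.192 ]
{'a': (223, array([ 0.6302, -0.0279]), 62.5, 6.0, np.float64(-161.9)), 'b': (273, array([ 0.4898, -0.0728]), 63.9, 6.0, np.float64(81.3)), 'c': (279, array([ 0.5346, -0.2137]), 63.1, 6.5, np.float64(138.0)), 'd': (103, array([ 0.6562, -0.1611]), 21.1, 5.8, np.float64(159.7))}
{'a': (0,), 'b': (20, array([ 0.4855, -0.0957]), 21.5, 5.7, np.float64(77.3)), 'c': (40, array([ 0.5331, -0.2177]), 60.9, 14.4, np.float64(138.7)), 'd': (4,)}
```

View pics/w1.png

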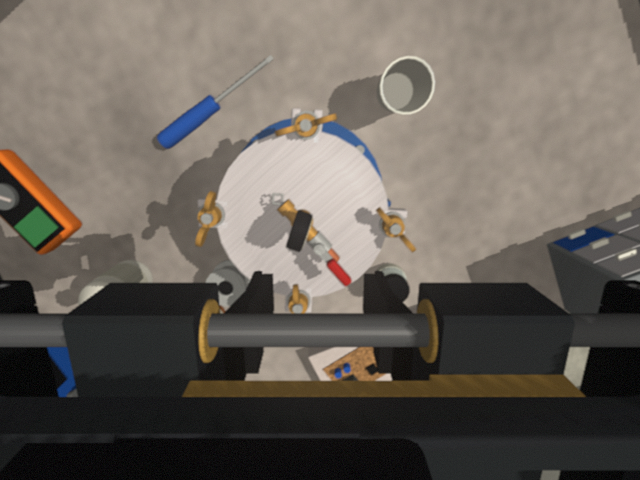

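>>> {"name": "send_rows", "arguments": {"moves": "44 0 0 0 -6;44 0 0 0 -6;44 25.2 0 -15.9 0;44 25.2 0 -15.9 0;44 25.2 0 -15.9 0;44 0 40 0 0;44 0 40 0 0;44 0 40 0 0;44 0 30 0 0;44 0 30 0 0;44 0 20 0 0;44 0 15 0 0;44 0 15 0 0;44 0 0 0 0;44 0 0 0 0"}}

```text
time_s: 3.72
position: [0.6251, -0.019, 0.1612]
tcp_rot: [[0.199, -0.002, -0.98], [0.98, 0.001, 0.199], [0.0, -1.0, 0.002]]
force: [-0.1, -0.2, 0.1]
opening: 0.508
```

```bash
cat >> h.py <<'E'
def goto(s,x,y,a):
    """yaw (cw +) to bring jaw axis to angle a (mod 180), then tool dx,dz"""
    dy=(ang(s)-a+90)%180-90
    th=np.radians(ang(s)-dy); d=np.array([x,y])-np.array(s["position"])[:2]
    print("yaw %.1f then dx %.1f dz %.1f mm; alt yaw %.1f (negate dx,dz)"%(dy,1e3*(d@[np.cos(th),np.sin(th)]),1e3*(d@[-np.sin(th),np.cos(th)]),dy-180*np.sign(dy)))
def show(s): print(round(s["time_s"],2),np.round(s["position"],4),"ang %.1f"%ang(s),"j",np.round(s["joint_positions"],0),"F",np.round(s["force"],1),"M",np.round(s["moment"],2),"op",s["opening"])
E
python3 - <<'E'
from h import *
s=read_state();show(s);goto(s,.6302,-.0279,78)
s,c,c2=wrist();cv2.imwrite("pics/w2.png",c["image"])
E
```

```text
3.72 [ 0.6251 -0.019   0.1612] ang 78.5 j [-12.  34.  85.   0.  61. -90.] F [-0.1 -0.2  0.1] M [-0.   -0.    0.03] op 0.5078569491988456
yaw 0.5 then dx -7.7 dz -6.8 mm; alt yaw -179.5 (negate dx,dz)
```

View pics/w2.png

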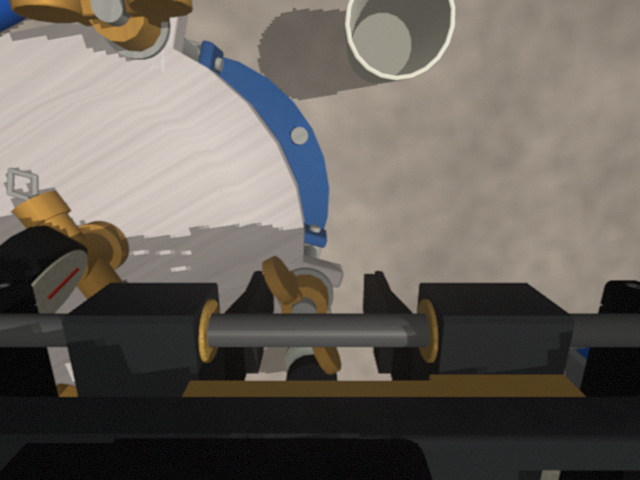

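>>> {"name": "send_rows", "arguments": {"moves": "44 -7.7 0 -6.8 0;44 0 0 0 0;44 0 0 0 0;44 0 0 0 0"}}

```text
time_s: 4.1
position: [0.6317, -0.0297, 0.1625]
tcp_rot: [[0.202, 0.001, -0.979], [0.979, -0.0, 0.202], [0.0, -1.0, -0.001]]
force: [0.3, -0.1, -0.2]
opening: 0.505
```

```bash
python3 - <<'E'
from h import *
s,c,c2=wrist();show(s)
C=dict(a=(.63,-.028),b=(.49,-.073),c=(.535,-.214),d=(.675,-.169))
print(wings(c2,C))
K=cloud(c2,.160,.19);R=np.array(s["tcp_rot"])
k=K[np.hypot(*(K[:,:2]-[.6302,-.0279]).T)<.06]
print(len(k))
for m in mark_of(c,"wing_a")[:4]: print(round(m["p"],2),np.round(m["pixel"]),np.round(world(c2,m["pixel"],.17),4))
E
```

```text
4.1 [ 0.6317 -0.0297  0.1625] ang 78.4 j [-13.  35.  84.   0.  61. -91.] F [ 0.3 -0.1 -0.2] M [0.03 0.02 0.02] op 0.5045134677269886
{'a': (1932, array([ 0.6284, -0.0304]), 60.8, 41.7, np.float64(61.3)), 'b': (0,), 'c': (0,), 'd': (341, array([ 0.6507, -0.159 ]), 12.4, 7.1, np.float64(-170.8))}
4370
0.94 [300. 326.] [ 0.6332 -0.0261  0.17  ]
```

>>> {"name": "send_rows", "arguments": {"moves": "44 0 0 0 7;44 0 0 0 7;44 0 0 0 7;44 0 0 0 7;44 0 0 0 7;44 0 0 0 7;44 0 0 0 7;44 0 0 0 7;44 0 0 0 7;44 0 0 0 7;44 0 0 0 7;44 0 0 0 7;44 0 0 0 7;44 0 0 0 7;44 0 0 0 7;44 0 0 0 5;44 0 0 0 0;44 0 0 0 0"}}

```text
time_s: 5.7
position: [0.6314, -0.0281, 0.1618]
tcp_rot: [[0.852, 0.001, 0.523], [-0.523, 0.001, 0.852], [0.0, -1.0, 0.001]]
force: [1.0, 3.3, -0.5]
opening: 0.503
```

```bash
python3 - <<'E'
from h import *
s=read_state();show(s);goto(s,.5346,-.2137,18)
E
```

```text
5.7 [ 0.6314 -0.0281  0.1618] ang -31.5 j [-13.  35.  84.   0.  61.  19.] F [ 1.   3.3 -0.5] M [ 0.37 -0.13  0.05] op 0.5031828313121788
yaw -49.5 then dx -149.4 dz -146.6 mm; alt yaw 130.5 (negate dx,dz)
```

>>> {"name": "send_rows", "arguments": {"moves": "44 0 0 0 -7;44 0 -36 0 -7;44 0 -37 0 -7;44 0 -37 0 -7;44 0 0 0 -7;44 0 0 0 -7;44 0 0 0 -7;44 -25 0 -24.4 0;44 -25 0 -24.4 0;44 -25 0 -24.4 0;44 -25 0 -24.4 0;44 -25 0 -24.4 0;44 -24 0 -24.4 0;44 0 0 0 0;44 0 0 0 0;44 0 0 0 0"}}

```text
time_s: 7.03
position: [0.5328, -0.2136, 0.2717]
tcp_rot: [[0.954, 0.0, -0.298], [0.298, 0.0, 0.954], [0.0, -1.0, 0.0]]
force: [0.1, -0.5, 0.7]
opening: 0.508
```

```bash
python3 - <<'E'
from h import *
s,c,c2=wrist();show(s);cv2.imwrite("pics/w3.png",c["image"])
C=dict(a=(.631,-.028),b=(.49,-.073),c=(.535,-.214),d=(.675,-.169))
print(wings(c2,C)); print(wings(capture("scene"),C));print(wings(capture("top"),C))
for m in mark_of(c,"wing_a")[:4]: print(round(m["p"],2),np.round(m["pixel"]),np.round(world(c2,m["pixel"],.17),4))
goto(s,.5346,-.2137,18)
E
```

```text
7.03 [ 0.5328 -0.2136  0.2717] ang 17.4 j [-33.  23.  86.   0.  71. -50.] F [ 0.1 -0.5  0.7] M [-0.08  0.02  0.03] op 0.5082126759577524
{'a': (603, array([ 0.6403, -0.0462]), 22.2, 7.6, np.float64(118.2)), 'b': (391, array([ 0.4881, -0.0832]), 43.4, 6.2, np.float64(80.4)), 'c': (524, array([ 0.5345, -0.2135]), 63.0, 6.2, np.float64(137.9)), 'd': (543, array([ 0.6753, -0.1684]), 63.4, 6.2, np.float64(159.8))}
{'a': (51, array([ 0.6314, -0.0298]), 62.2, 9.7, np.float64(118.2)), 'b': (53, array([ 0.4921, -0.0743]), 62.3, 12.8, np.float64(81.1)), 'c': (51, array([ 0.5364, -0.2166]), 62.6, 9.7, np.float64(136.7)), 'd': (45, array([ 0.6787, -0.1706]), 62.8, 7.7, np.float64(159.4))}
{'a': (43, array([ 0.6284, -0.0295]), 63.5, 9.8, np.float64(118.3)), 'b': (46, array([ 0.4855, -0.0744]), 63.0, 15.0, np.float64(81.5)), 'c': (18,), 'd': (44, array([ 0.6747, -0.1701]), 61.2, 6.0, np.float64(159.8))}
0.94 [237. 518.] [ 0.6792 -0.1698  0.17  ]
0.9 [235. 322.] [ 0.536  -0.2128  0.17  ]
0.73 [ 15. 550.] [ 0.6327 -0.0272  0.17  ]
0.73 [ 17. 323.] [ 0.4919 -0.072   0.17  ]
yaw -0.6 then dx 1.7 dz -0.7 mm; alt yaw 179.4 (negate dx,dz)
```

View pics/w3.png

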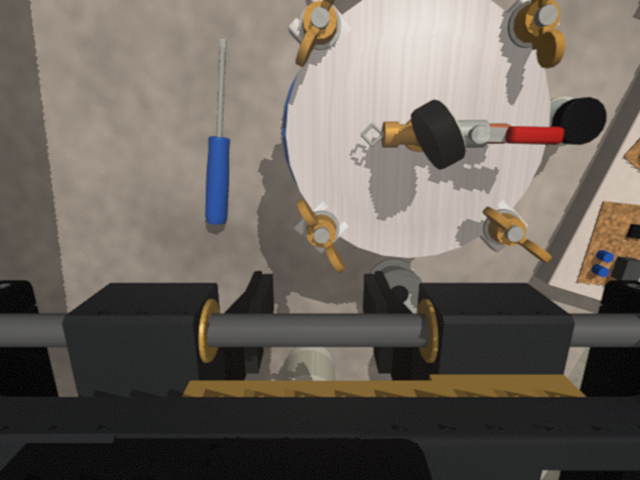

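>>> {"name": "send_rows", "arguments": {"moves": "44 1.7 35 -0.7 -0.6;44 0 35 0 0;44 0 25 0 0;44 0 15 0 0;44 0 0 0 7;44 0 0 0 7;44 0 0 0 7;44 0 0 0 7;44 0 0 0 7;44 0 0 0 7;44 0 0 0 7;44 0 0 0 7;44 0 0 0 7;44 0 0 0 7;44 0 0 0 7;44 0 0 0 7;44 0 0 0 7;44 0 0 0 7;44 0 0 0 7;44 0 0 0 5"}}

```text
time_s: 8.9
position: [0.5358, -0.2133, 0.1614]
tcp_rot: [[-0.037, 0.001, 0.999], [-0.999, -0.001, -0.037], [0.001, -1.0, 0.001]]
force: [-0.1, -1.4, -2.5]
opening: 0.504
```

>>> {"name": "send_rows", "arguments": {"moves": "44 0 0 0 0;44 0 0 0 0;44 0 0 0 -7;44 0 -36 0 -7;44 0 -37 0 -7;44 0 -37 0 -7;44 0 0 0 -7;44 0 0 0 -7;44 0 0 0 -7;44 0 0 0 -4;44 0 0 0 0"}}

```text
time_s: 9.82
position: [0.5344, -0.2129, 0.2718]
tcp_rot: [[0.779, -0.001, 0.626], [-0.626, 0.001, 0.779], [-0.001, -1.0, -0.0]]
force: [0.1, 0.7, 0.4]
opening: 0.508
```

```bash
python3 - <<'E'
from h import *
s,c,c2=wrist();show(s)
C=dict(a=(.6305,-.028),b=(.4895,-.073),c=(.535,-.214),d=(.675,-.169))
for q in (c2,capture("scene"),capture("top")):print(wings(q,C))
goto(s,.4895,-.073,-38.7)
E
```

```text
9.82 [ 0.5344 -0.2129  0.2718] ang -38.8 j [-33.  23.  86.   0.  71.   6.] F [0.1 0.7 0.4] M [-0.08  0.11  0.01] op 0.5080602140491266
{'a': (0,), 'b': (857, array([ 0.4897, -0.073 ]), 63.8, 6.7, np.float64(81.2)), 'c': (466, array([ 0.5355, -0.2128]), 63.5, 6.0, np.float64(57.6)), 'd': (749, array([ 0.6755, -0.168 ]), 63.5, 6.1, np.float64(159.8))}
{'a': (52, array([ 0.6308, -0.029 ]), 61.7, 10.0, np.float64(117.7)), 'b': (47, array([ 0.4926, -0.0744]), 62.2, 14.2, np.float64(81.4)), 'c': (54, array([ 0.5363, -0.2151]), 64.3, 10.6, np.float64(57.9)), 'd': (52, array([ 0.676 , -0.1692]), 65.1, 7.7, np.float64(160.1))}
{'a': (48, array([ 0.6291, -0.029 ]), 63.5, 11.4, np.float64(118.4)), 'b': (49, array([ 0.4885, -0.0753]), 62.4, 6.3, np.float64(81.5)), 'c': (0,), 'd': (36, array([ 0.6745, -0.1701]), 61.2, 5.8, np.float64(160.5))}
yaw -0.1 then dx -122.5 dz 81.1 mm; alt yaw 179.9 (negate dx,dz)
```

>>> {"name": "send_rows", "arguments": {"moves": "44 -24.5 0 16.2 0;44 -24.5 0 16.2 0;44 -24.5 0 16.2 0;44 -24.5 0 16.2 0;44 -24.5 0 16.3 0;44 0 0 0 0;44 0 0 0 0;44 0 35 0 0;44 0 35 0 0;44 0 25 0 0;44 0 15 0 0;44 0 0 0 0"}}

```text
time_s: 10.97
position: [0.4889, -0.074, 0.1585]
tcp_rot: [[0.776, -0.006, 0.63], [-0.63, 0.002, 0.776], [-0.006, -1.0, -0.002]]
force: [-0.3, -0.4, -0.2]
opening: 0.506
```

>>> {"name": "send_rows", "arguments": {"moves": "44 0 0 0 7;44 0 0 0 7;44 0 0 0 7;44 0 0 0 7;44 0 0 0 7;44 0 0 0 7;44 0 0 0 7;44 0 0 0 7;44 0 0 0 7;44 0 0 0 7;44 0 0 0 7;44 0 0 0 7;44 0 0 0 7;44 0 0 0 7;44 0 0 0 7;44 0 0 0 5;44 0 0 0 0;44 0 0 0 0"}}

```text
time_s: 12.47
position: [0.4895, -0.0732, 0.1622]
tcp_rot: [[-0.857, -0.002, 0.515], [-0.515, 0.002, -0.857], [0.001, -1.0, -0.003]]
force: [-2.3, 3.1, 0.6]
opening: 0.506
```

>>> {"name": "send_rows", "arguments": {"moves": "44 0 0 0 -7;44 0 -36 0 -7;44 0 -37 0 -7;44 0 -37 0 -7;44 0 0 0 -7;44 0 0 0 -7;44 0 0 0 -7;44 0 0 0 -7;44 0 0 0 -7;44 0 0 0 -7;44 0 0 0 -7;44 0 0 0 -7;44 0 0 0 -7;44 0 0 0 -7;44 0 0 0 -7;44 0 0 0 -7;44 0 0 0 -7;44 0 0 0 -7;44 0 0 0 -7;44 0 0 0 -7"}}

```text
time_s: 14.13
position: [0.4921, -0.0749, 0.2729]
tcp_rot: [[0.989, 0.004, 0.151], [-0.151, -0.002, 0.989], [0.004, -1.0, -0.001]]
force: [0.3, 0.8, -0.2]
opening: 0.51
```

>>> {"name": "send_rows", "arguments": {"moves": "44 0 0 0 -7;44 0 0 0 -7;44 0 0 0 -7;44 0 0 0 -7;44 0 0 0 -7;44 0 0 0 -7;44 0 0 0 -7;44 0 0 0 0;44 0 0 0 0"}}

```text
time_s: 14.88
position: [0.4916, -0.0745, 0.2726]
tcp_rot: [[0.768, 0.003, -0.64], [0.64, -0.001, 0.768], [0.001, -1.0, -0.003]]
force: [-0.7, -0.8, 0.3]
opening: 0.506
```

```bash
python3 - <<'E'
from h import *
s,c,c2=wrist();show(s)
C=dict(a=(.6305,-.028),b=(.4895,-.073),c=(.535,-.214),d=(.675,-.169))
for q in (c2,capture("scene"),capture("top")):print(wings(q,C))
goto(s,.6753,-.1683,40)
E
```

```text
14.88 [ 0.4916 -0.0745  0.2726] ang 39.8 j [-22.  17.  97.  -0.  67. -61.] F [-0.7 -0.8  0.3] M [-0.02 -0.02 -0.04] op 0.5057266199486492
{'a': (286, array([ 0.62 , -0.007]), 19.0, 7.4, np.float64(110.9)), 'b': (560, array([ 0.4894, -0.0727]), 63.6, 6.2, np.float64(-179.5)), 'c': (131, array([ 0.5442, -0.1942]), 21.6, 6.9, np.float64(51.4)), 'd': (0,)}
{'a': (52, array([ 0.6327, -0.0283]), 61.9, 11.9, np.float64(117.1)), 'b': (33, array([ 0.494 , -0.0749]), 63.0, 5.9, np.float64(-179.7)), 'c': (51, array([ 0.5363, -0.2145]), 63.6, 8.0, np.float64(57.6)), 'd': (46, array([ 0.6787, -0.1706]), 66.1, 6.1, np.float64(160.0))}
{'a': (48, array([ 0.6293, -0.029 ]), 61.6, 7.3, np.float64(118.3)), 'b': (0,), 'c': (53, array([ 0.5337, -0.2161]), 62.6, 9.7, np.float64(57.8)), 'd': (40, array([ 0.6739, -0.1697]), 61.1, 5.8, np.float64(160.1))}
yaw -0.2 then dx 80.4 dz -190.0 mm; alt yaw 179.8 (negate dx,dz)
```

>>> {"name": "send_rows", "arguments": {"moves": "44 13.4 0 -31.7 0;44 13.4 0 -31.7 0;44 13.4 0 -31.7 0;44 13.4 0 -31.7 0;44 13.4 0 -31.7 0;44 13.4 0 -31.5 0;44 0 0 0 0;44 0 0 0 0;44 0 35 0 0;44 0 35 0 0;44 0 25 0 0;44 0 15 0 0;44 0 0 0 0"}}

```text
time_s: 16.12
position: [0.6702, -0.1654, 0.1573]
tcp_rot: [[0.766, -0.009, -0.642], [0.643, 0.004, 0.766], [-0.005, -1.0, 0.009]]
force: [-0.2, 0.3, -0.5]
opening: 0.508
```

>>> {"name": "send_rows", "arguments": {"moves": "44 0 0 0 7;44 0 0 0 7;44 0 0 0 7;44 0 0 0 7;44 0 0 0 7;44 0 0 0 7;44 0 0 0 7;44 0 0 0 7;44 0 0 0 7;44 0 0 0 7;44 0 0 0 7;44 0 0 0 7;44 0 0 0 7;44 0 0 0 7;44 0 0 0 7;44 0 0 0 5;44 0 0 0 0;44 0 0 0 0"}}

```text
time_s: 17.62
position: [0.6768, -0.1662, 0.164]
tcp_rot: [[0.342, 0.008, 0.94], [-0.94, 0.0, 0.342], [0.002, -1.0, 0.007]]
force: [6.1, 1.5, -2.6]
opening: 0.509
```

>>> {"name": "send_rows", "arguments": {"moves": "44 0 0 0 -7;44 0 -36 0 -7;44 0 -37 0 -7;44 0 -37 0 -7;44 0 0 0 -7;44 0 0 0 -7;44 0 0 0 -7;44 0 0 0 0;44 0 0 0 0"}}

```text
time_s: 18.37
position: [0.674, -0.1671, 0.2733]
tcp_rot: [[0.932, 0.002, 0.361], [-0.361, -0.001, 0.932], [0.002, -1.0, -0.0]]
force: [-0.2, -0.4, -0.6]
opening: 0.5
```

```bash
python3 - <<'E'
from h import *
s,c,c2=wrist();show(s)
C=dict(a=(.6305,-.028),b=(.4895,-.073),c=(.535,-.214),d=(.675,-.169))
for q in (c2,capture("scene"),capture("top")):print(wings(q,C))
goto(s,.6305,-.028,-2)
E
```

```text
18.37 [ 0.674  -0.1671  0.2733] ang -21.2 j [-23.  33.  68.   0.  79.  -2.] F [-0.2 -0.4 -0.6] M [-0.07  0.04  0.02] op 0.4995844745731677
{'a': (745, array([ 0.6313, -0.0274]), 63.6, 6.2, np.float64(117.9)), 'b': (583, array([ 0.4911, -0.0723]), 63.5, 6.1, np.float64(-179.4)), 'c': (0,), 'd': (469, array([ 0.6765, -0.1672]), 63.3, 6.1, np.float64(78.8))}
{'a': (53, array([ 0.6336, -0.0301]), 62.3, 10.6, np.float64(118.3)), 'b': (31, array([ 0.494, -0.075]), 57.0, 6.0, np.float64(-179.6)), 'c': (28, array([ 0.5248, -0.2327]), 21.2, 10.4, np.float64(62.1)), 'd': (59, array([ 0.6768, -0.1705]), 62.2, 9.7, np.float64(78.7))}
{'a': (49, array([ 0.6293, -0.029 ]), 63.6, 6.4, np.float64(118.0)), 'b': (0,), 'c': (43, array([ 0.5334, -0.2169]), 58.4, 7.2, np.float64(56.8)), 'd': (0,)}
yaw -19.2 then dx -48.3 dz 137.5 mm; alt yaw 160.8 (negate dx,dz)
```

>>> {"name": "send_rows", "arguments": {"moves": "44 0 0 0 -6.4;44 0 0 0 -6.4;44 0 0 0 -6.4;44 -12.1 0 34.4 0;44 -12.1 0 34.4 0;44 -12.1 0 34.4 0;44 -12 0 34.3 0;44 0 0 0 0;44 0 0 0 0;44 0 35 0 0;44 0 35 0 0;44 0 25 0 0;44 0 16 0 0;44 0 0 0 0"}}

```text
time_s: 19.68
position: [0.6279, -0.0296, 0.1562]
tcp_rot: [[0.999, -0.008, 0.034], [-0.034, 0.001, 0.999], [-0.008, -1.0, 0.001]]
force: [-0.6, -0.4, -1.0]
opening: 0.507
```

>>> {"name": "send_rows", "arguments": {"moves": "44 0 0 0 7;44 0 0 0 7;44 0 0 0 7;44 0 0 0 7;44 0 0 0 7;44 0 0 0 7;44 0 0 0 7;44 0 0 0 7;44 0 0 0 7;44 0 0 0 7;44 0 0 0 7;44 0 0 0 7;44 0 0 0 7;44 0 0 0 7;44 0 0 0 0;44 0 0 0 0"}}

```text
time_s: 21.02
position: [0.6301, -0.0291, 0.1616]
tcp_rot: [[-0.168, -0.0, 0.986], [-0.986, -0.0, -0.168], [0.0, -1.0, -0.0]]
force: [-3.5, 1.0, 1.8]
opening: 0.51
```

```bash
python3 - <<'E'
from h import *
s=read_state();show(s);print(np.round(s["tau"],2))
E
```

```text
21.02 [ 0.6301 -0.0291  0.1616] ang -99.7 j [-13.  35.  84.  -0.  61.  87.] F [-3.5  1.   1.8] M [0.16 0.67 0.12] op 0.5100469281519096
[ -0.49 -45.01 -17.4   -0.    -1.     0.17]
```

>>> {"name": "send_rows", "arguments": {"moves": "44 0 0 0 5;44 0 0 0 0;44 0 0 0 0"}}

```text
time_s: 21.27
position: [0.6299, -0.0288, 0.1614]
tcp_rot: [[-0.252, -0.001, 0.968], [-0.968, -0.0, -0.252], [0.001, -1.0, -0.001]]
force: [-5.8, 0.6, 4.5]
opening: 0.506
```

```bash
python3 - <<'E'
from h import *
s=read_state();show(s);print(np.round(s["tau"],2))
E
```

```text
21.27 [ 0.6299 -0.0288  0.1614] ang -104.6 j [-13.  35.  85.  -0.  61.  92.] F [-5.8  0.6  4.5] M [0.17 0.97 0.23] op 0.5056147032869057
[ -0.4  -42.83 -17.41   0.24  -1.53   0.25]
```

>>> {"name": "send_rows", "arguments": {"moves": "44 0 0 0 5;44 0 0 0 0;44 0 0 0 0"}}

```text
time_s: 21.52
position: [0.6297, -0.0288, 0.1615]
tcp_rot: [[-0.327, -0.001, 0.945], [-0.945, -0.003, -0.327], [0.003, -1.0, -0.0]]
force: [-5.1, 1.2, 6.0]
opening: 0.513
```

```bash
python3 - <<'E'
from h import *
s=read_state();show(s);print(np.round(s["tau"],2))
E
```

```text
21.52 [ 0.6297 -0.0288  0.1615] ang -109.1 j [-13.  35.  85.  -0.  61.  96.] F [-5.1  1.2  6. ] M [0.32 0.93 2.25] op 0.5127429905714792
[ -2.68 -42.37 -17.35   1.09  -1.6    2.28]
```

>>> {"name": "send_rows", "arguments": {"moves": "44 0 0 0 -7;44 0 -36 0 -7;44 0 -37 0 -7;44 0 -37 0 -7;44 0 0 0 -7;44 0 0 0 -7;44 0 0 0 -5;44 0 0 0 0;44 0 0 0 0"}}

```text
time_s: 22.27
position: [0.6313, -0.029, 0.2709]
tcp_rot: [[0.456, 0.003, 0.89], [-0.89, -0.001, 0.456], [0.002, -1.0, 0.002]]
force: [0.2, -0.5, 0.8]
opening: 0.506
```

```bash
python3 - <<'E'
from h import *
s,c,c2=wrist();show(s)
C=dict(a=(.6305,-.028),b=(.4895,-.073),c=(.535,-.214),d=(.675,-.169))
for q in (c2,capture("scene"),capture("top")):print(wings(q,C))
goto(s,.5355,-.2133,-62.4)
E
```

```text
22.27 [ 0.6313 -0.029   0.2709] ang -62.9 j [-13.  28.  78.   0.  74.  50.] F [ 0.2 -0.5  0.8] M [-0.03  0.13 -0.01] op 0.5055700951834434
{'a': (511, array([ 0.6314, -0.0264]), 63.8, 6.0, np.float64(45.9)), 'b': (107, array([ 0.5153, -0.0714]), 14.1, 5.9, np.float64(157.8)), 'c': (0,), 'd': (423, array([ 0.6766, -0.1665]), 63.2, 6.0, np.float64(79.8))}
{'a': (60, array([ 0.6329, -0.0295]), 63.3, 12.2, np.float64(46.2)), 'b': (12,), 'c': (61, array([ 0.5389, -0.2162]), 60.2, 12.6, np.float64(58.0)), 'd': (60, array([ 0.6769, -0.1705]), 61.2, 10.3, np.float64(79.1))}
{'a': (24, array([ 0.619 , -0.0409]), 31.7, 7.1, np.float64(-139.2)), 'b': (43, array([ 0.4882, -0.0721]), 63.9, 9.7, np.float64(179.6)), 'c': (52, array([ 0.5341, -0.2167]), 63.4, 8.2, np.float64(57.9)), 'd': (40, array([ 0.6742, -0.1735]), 54.6, 9.3, np.float64(79.0))}
yaw -0.5 then dx 119.0 dz -170.3 mm; alt yaw 179.5 (negate dx,dz)
```

>>> {"name": "send_rows", "arguments": {"moves": "44 19.8 0 -28.4 0;44 19.8 0 -28.4 0;44 19.8 0 -28.4 0;44 19.8 0 -28.4 0;44 19.8 0 -28.4 0;44 20 0 -28.3 0;44 0 0 0 0;44 0 0 0 0;44 0 35 0 0;44 0 35 0 0;44 0 25 0 0;44 0 14 0 0;44 0 0 0 0"}}

```text
time_s: 23.5
position: [0.5315, -0.2095, 0.158]
tcp_rot: [[0.458, -0.006, 0.889], [-0.889, 0.005, 0.458], [-0.007, -1.0, -0.004]]
force: [-0.1, 0.9, -0.3]
opening: 0.506
```

>>> {"name": "send_rows", "arguments": {"moves": "44 0 0 0 7;44 0 0 0 7;44 0 0 0 7;44 0 0 0 7;44 0 0 0 7;44 0 0 0 7;44 0 0 0 7;44 0 0 0 7;44 0 0 0 7;44 0 0 0 7;44 0 0 0 7;44 0 0 0 7;44 0 0 0 7;44 0 0 0 7;44 0 0 0 4;44 0 0 0 0;44 0 0 0 0"}}

```text
time_s: 24.92
position: [0.5366, -0.2143, 0.1636]
tcp_rot: [[-0.965, 0.007, 0.264], [-0.264, -0.006, -0.965], [-0.005, -1.0, 0.008]]
force: [1.4, -4.9, -2.3]
opening: 0.504
```

```bash
python3 - <<'E'
from h import *
s=read_state();show(s);print(np.round(s["tau"],2))
E
```

```text
24.92 [ 0.5366 -0.2143  0.1636] ang -164.7 j [-33.  31.  93.  -0.  56. 132.] F [ 1.4 -4.9 -2.3] M [-0.73 -0.2   0.11] op 0.5044376790400942
[  1.9  -41.55 -12.53   0.74   1.12   0.13]
```

>>> {"name": "send_rows", "arguments": {"moves": "44 0 0 0 4;44 0 0 0 0;44 0 0 0 0"}}

```text
time_s: 25.17
position: [0.5364, -0.2143, 0.1636]
tcp_rot: [[-0.981, 0.007, 0.196], [-0.196, -0.006, -0.981], [-0.005, -1.0, 0.007]]
force: [2.1, -4.4, -1.5]
opening: 0.499
```

```bash
python3 - <<'E'
from h import *
s=read_state();show(s);print(np.round(s["tau"],2))
E
```

```text
25.17 [ 0.5364 -0.2143  0.1636] ang -168.7 j [-33.  31.  93.  -0.  56. 136.] F [ 2.1 -4.4 -1.5] M [-0.78 -0.23  0.1 ] op 0.49946171202587153
[  2.07 -41.67 -12.47   0.76   1.22   0.15]
```

>>> {"name": "send_rows", "arguments": {"moves": "44 0 0 0 3;44 0 0 0 0;44 0 0 0 0"}}

```text
time_s: 25.42
position: [0.5364, -0.2144, 0.1636]
tcp_rot: [[-0.989, 0.007, 0.144], [-0.144, -0.006, -0.989], [-0.006, -1.0, 0.007]]
force: [1.9, -4.4, -1.9]
opening: 0.505
```

```bash
python3 - <<'E'
from h import *
s=read_state();show(s);print(np.round(s["tau"],2))
E
```

```text
25.42 [ 0.5364 -0.2144  0.1636] ang -171.7 j [-33.  31.  93.  -0.  56. 139.] F [ 1.9 -4.4 -1.9] M [-0.87 -0.22  0.17] op 0.5053055511866406
[  2.13 -41.81 -12.41   0.8    1.26   0.16]
```

>>> {"name": "send_rows", "arguments": {"moves": "44 0 0 0 4;44 0 0 0 3;44 0 0 0 0;44 0 0 0 0"}}

```text
time_s: 25.75
position: [0.5364, -0.2145, 0.1636]
tcp_rot: [[-1.0, 0.007, 0.023], [-0.024, -0.007, -1.0], [-0.006, -1.0, 0.007]]
force: [2.0, -5.7, -2.2]
opening: 0.505
```

```bash
python3 - <<'E'
from h import *
s=read_state();show(s);print(np.round(s["tau"],2))
E
```

```text
25.75 [ 0.5364 -0.2145  0.1636] ang -178.7 j [-33.  31.  93.  -0.  56. 146.] F [ 2.  -5.7 -2.2] M [-0.93 -0.27  0.31] op 0.5054899693895205
[  2.21 -41.89 -12.37   0.95   1.3    0.29]
```

>>> {"name": "send_rows", "arguments": {"moves": "44 0 0 0 4;44 0 0 0 0;44 0 0 0 0"}}

```text
time_s: 26.0
position: [0.5363, -0.2147, 0.1636]
tcp_rot: [[-0.999, 0.006, -0.039], [0.039, -0.009, -0.999], [-0.006, -1.0, 0.008]]
force: [2.7, -4.3, -1.7]
opening: 0.508
```

```bash
python3 - <<'E'
from h import *
s=read_state();show(s);print(np.round(s["tau"],2))
E
```

```text
26.0 [ 0.5363 -0.2147  0.1636] ang 177.7 j [-33.  31.  93.  -0.  56. 150.] F [ 2.7 -4.3 -1.7] M [-0.86 -0.36  1.72] op 0.5077990484310051
[  0.51 -42.02 -12.28   1.65   1.39   1.76]
```

>>> {"name": "send_rows", "arguments": {"moves": "44 0 0 0 -7;44 0 -36 0 -7;44 0 -37 0 -7;44 0 -37 0 -7;44 0 0 0 -7;44 0 0 0 -7;44 0 0 0 -7;44 0 0 0 -7;44 0 0 0 -7;44 0 0 0 -7;44 0 0 0 -7;44 0 0 0 -7;44 0 0 0 -7;44 0 0 0 -7;44 0 0 0 -7;44 0 0 0 -7;44 0 0 0 -7;44 0 0 0 -7;44 0 0 0 -7;44 0 0 0 -7"}}

```text
time_s: 27.67
position: [0.5339, -0.2112, 0.2729]
tcp_rot: [[0.739, 0.002, 0.674], [-0.674, -0.0, 0.739], [0.001, -1.0, 0.001]]
force: [-0.2, -0.0, -0.5]
opening: 0.507
```

>>> {"name": "send_rows", "arguments": {"moves": "44 0 0 0 -7;44 0 0 0 -7;44 0 0 0 -7;44 0 0 0 -7;44 0 0 0 -7;44 0 0 0 -7;44 0 0 0 -7;44 0 0 0 -7;44 0 0 0 -7;44 0 0 0 -7;44 0 0 0 -7;44 0 0 0 -7;44 0 0 0 -7;44 0 0 0 -7;44 0 0 0 -5;44 0 0 0 0;44 0 0 0 0;44 0 0 0 0"}}

```text
time_s: 29.17
position: [0.5335, -0.2117, 0.2723]
tcp_rot: [[0.498, 0.001, -0.867], [0.867, -0.0, 0.498], [0.0, -1.0, -0.001]]
force: [-0.1, 0.2, -0.1]
opening: 0.506
```

```bash
python3 - <<'E'
from h import *
s,c,c2=wrist();show(s)
C=dict(a=(.6305,-.028),b=(.4895,-.073),c=(.535,-.214),d=(.675,-.169))
for q in (c2,capture("scene"),capture("top")):print(wings(q,C))
goto(s,.4897,-.0728,60.5)
E
```

```text
29.17 [ 0.5335 -0.2117  0.2723] ang 60.1 j [-33.  23.  86.   0.  71. -93.] F [-0.1  0.2 -0.1] M [-0.02 -0.02 -0.1 ] op 0.5064736477344133
{'a': (549, array([ 0.6296, -0.0291]), 62.3, 6.0, np.float64(46.0)), 'b': (928, array([ 0.4895, -0.0732]), 63.7, 7.0, np.float64(-179.5)), 'c': (455, array([ 0.5347, -0.214 ]), 63.1, 5.9, np.float64(151.8)), 'd': (0,)}
{'a': (52, array([ 0.6325, -0.0291]), 62.4, 7.9, np.float64(45.5)), 'b': (32, array([ 0.4924, -0.0749]), 58.2, 5.7, np.float64(-179.6)), 'c': (49, array([ 0.5366, -0.2171]), 62.4, 9.6, np.float64(151.7)), 'd': (64, array([ 0.6775, -0.1711]), 62.3, 11.1, np.float64(78.6))}
{'a': (40, array([ 0.6293, -0.0293]), 60.0, 6.2, np.float64(46.7)), 'b': (45, array([ 0.4891, -0.075 ]), 61.5, 5.5, np.float64(179.7)), 'c': (21, array([ 0.5219, -0.2087]), 36.2, 6.6, np.float64(157.9)), 'd': (51, array([ 0.6725, -0.1695]), 61.2, 14.8, np.float64(79.4))}
yaw -0.4 then dx 99.3 dz 106.5 mm; alt yaw 179.6 (negate dx,dz)
```

>>> {"name": "send_rows", "arguments": {"moves": "44 19.9 0 21.3 0;44 19.9 0 21.3 0;44 19.9 0 21.3 0;44 19.9 0 21.3 0;44 19.7 0 21.3 0;44 0 0 0 0;44 0 0 0 0;44 0 35 0 0;44 0 35 0 0;44 0 25 0 0;44 0 15 0 0;44 0 0 0 0"}}

```text
time_s: 30.32
position: [0.4886, -0.0736, 0.1585]
tcp_rot: [[0.498, -0.006, -0.867], [0.867, 0.002, 0.498], [-0.001, -1.0, 0.006]]
force: [-0.6, -0.5, 0.3]
opening: 0.505
```

>>> {"name": "send_rows", "arguments": {"moves": "44 0 0 0 7;44 0 0 0 7;44 0 0 0 7;44 0 0 0 7;44 0 0 0 7;44 0 0 0 7;44 0 0 0 7;44 0 0 0 7;44 0 0 0 7;44 0 0 0 7;44 0 0 0 7;44 0 0 0 7;44 0 0 0 7;44 0 0 0 7;44 0 0 0 4;44 0 0 0 0;44 0 0 0 0"}}

```text
time_s: 31.73
position: [0.4904, -0.074, 0.1625]
tcp_rot: [[0.747, 0.0, 0.665], [-0.665, -0.001, 0.747], [0.001, -1.0, -0.0]]
force: [-2.3, -1.5, 2.7]
opening: 0.505
```

```bash
python3 - <<'E'
from h import *
s=read_state();show(s);print(np.round(s["tau"],2))
E
```

```text
31.73 [ 0.4904 -0.074   0.1625] ang -41.7 j [-21.  26. 104.  -0.  51.  20.] F [-2.3 -1.5  2.7] M [-0.23  0.52  0.05] op 0.5047909159374294
[  0.63 -34.56 -13.5    0.49  -0.54   0.11]
```

>>> {"name": "send_rows", "arguments": {"moves": "44 0 0 0 5;44 0 0 0 0;44 0 0 0 0"}}

```text
time_s: 31.98
position: [0.4903, -0.0738, 0.1622]
tcp_rot: [[0.687, 0.0, 0.727], [-0.727, -0.001, 0.687], [0.001, -1.0, -0.0]]
force: [-2.8, -2.0, 1.9]
opening: 0.507
```

```bash
python3 - <<'E'
from h import *
s=read_state();show(s);print(np.round(s["tau"],2))
E
```

```text
31.98 [ 0.4903 -0.0738  0.1622] ang -46.6 j [-21.  26. 104.  -0.  50.  25.] F [-2.8 -2.   1.9] M [-0.41  0.62  0.13] op 0.5068346311566101
[  1.1  -34.56 -13.5    0.73  -0.55   0.13]
```

>>> {"name": "send_rows", "arguments": {"moves": "44 0 0 0 4;44 0 0 0 0;44 0 0 0 0"}}

```text
time_s: 32.23
position: [0.4902, -0.0736, 0.1619]
tcp_rot: [[0.634, 0.0, 0.773], [-0.773, -0.001, 0.634], [0.001, -1.0, -0.0]]
force: [-3.0, -3.5, 3.0]
opening: 0.504
```

```bash
python3 - <<'E'
from h import *
s=read_state();show(s);print(np.round(s["tau"],2))
E
```

```text
32.23 [ 0.4902 -0.0736  0.1619] ang -50.6 j [-21.  26. 104.  -0.  50.  29.] F [-3.  -3.5  3. ] M [-0.48  0.64  0.11] op 0.5039743571740187
[  1.41 -34.44 -13.46   0.91  -0.57   0.14]
```

>>> {"name": "send_rows", "arguments": {"moves": "44 0 0 0 5;44 0 0 0 0;44 0 0 0 0"}}

```text
time_s: 32.48
position: [0.4901, -0.0735, 0.1618]
tcp_rot: [[0.565, -0.0, 0.825], [-0.825, -0.001, 0.565], [0.001, -1.0, -0.001]]
force: [-2.6, -4.1, 4.2]
opening: 0.507
```

```bash
python3 - <<'E'
from h import *
s=read_state();show(s);print(np.round(s["tau"],2))
E
```

```text
32.48 [ 0.4901 -0.0735  0.1618] ang -55.6 j [-21.  26. 104.  -0.  50.  34.] F [-2.6 -4.1  4.2] M [-0.69  0.79  0.16] op 0.5066558771292173
[  1.92 -33.57 -13.22   1.23  -0.68   0.2 ]
```

>>> {"name": "send_rows", "arguments": {"moves": "44 0 0 0 4;44 0 0 0 0;44 0 0 0 0"}}

```text
time_s: 32.73
position: [0.49, -0.0736, 0.1619]
tcp_rot: [[0.513, -0.001, 0.859], [-0.859, -0.002, 0.513], [0.002, -1.0, -0.002]]
force: [-3.8, -3.0, 5.1]
opening: 0.505
```

```bash
python3 - <<'E'
from h import *
s=read_state();show(s);print(np.round(s["tau"],2))
E
```

```text
32.73 [ 0.49   -0.0736  0.1619] ang -59.2 j [-21.  26. 104.  -0.  50.  38.] F [-3.8 -3.   5.1] M [-0.5   0.8   1.65] op 0.5050958000945059
[  0.17 -33.18 -13.13   1.94  -0.75   1.6 ]
```

>>> {"name": "send_rows", "arguments": {"moves": "44 0 0 0 -7;44 0 -36 0 -7;44 0 -37 0 -4;44 0 -37 0 0;44 0 0 0 0;44 0 0 0 0;44 0 0 0 0"}}

```text
time_s: 33.32
position: [0.4902, -0.0725, 0.2711]
tcp_rot: [[0.746, 0.001, 0.665], [-0.665, 0.001, 0.746], [-0.0, -1.0, 0.001]]
force: [-0.3, -0.4, -0.5]
opening: 0.507
```

```bash
python3 - <<'E'
from h import *
s,c,c2=wrist();show(s)
C=dict(a=(.6305,-.028),b=(.4895,-.073),c=(.535,-.214),d=(.675,-.169))
for q in (c2,capture("scene"),capture("top")):print(wings(q,C))
goto(s,.6757,-.1683,-41)
E
```

```text
33.32 [ 0.4902 -0.0725  0.2711] ang -41.7 j [-21.  17.  97.   0.  66.  20.] F [-0.3 -0.4 -0.5] M [-0.1   0.15  0.05] op 0.506822455831164
{'a': (826, array([ 0.6293, -0.0283]), 60.2, 6.6, np.float64(46.0)), 'b': (551, array([ 0.4897, -0.0716]), 63.1, 6.2, np.float64(94.6)), 'c': (0,), 'd': (958, array([ 0.6763, -0.1673]), 64.1, 7.8, np.float64(78.7))}
{'a': (54, array([ 0.6322, -0.0288]), 61.1, 9.1, np.float64(46.3)), 'b': (61, array([ 0.4912, -0.0754]), 61.3, 11.8, np.float64(94.8)), 'c': (46, array([ 0.5384, -0.2177]), 64.4, 9.7, np.float64(151.9)), 'd': (57, array([ 0.6779, -0.1708]), 61.1, 10.6, np.float64(79.9))}
{'a': (41, array([ 0.6301, -0.0287]), 60.6, 8.2, np.float64(46.2)), 'b': (0,), 'c': (47, array([ 0.5352, -0.2156]), 61.5, 7.3, np.float64(151.7)), 'd': (47, array([ 0.6754, -0.1701]), 62.0, 8.7, np.float64(78.8))}
yaw -0.7 then dx 202.9 dz 49.4 mm; alt yaw 179.3 (negate dx,dz)
```

>>> {"name": "send_rows", "arguments": {"moves": "44 33.8 0 8.2 0;44 33.8 0 8.2 0;44 33.8 0 8.2 0;44 33.8 0 8.2 0;44 33.8 0 8.2 0;44 33.9 0 8.4 0;44 0 0 0 0;44 0 0 0 0;44 0 35 0 0;44 0 35 0 0;44 0 25 0 0;44 0 14 0 0;44 0 0 0 0"}}

```text
time_s: 34.55
position: [0.6697, -0.1692, 0.1573]
tcp_rot: [[0.746, -0.011, 0.666], [-0.666, 0.005, 0.746], [-0.011, -1.0, -0.004]]
force: [-0.6, 0.1, -1.2]
opening: 0.504
```

>>> {"name": "send_rows", "arguments": {"moves": "44 0 0 0 7;44 0 0 0 7;44 0 0 0 7;44 0 0 0 7;44 0 0 0 7;44 0 0 0 7;44 0 0 0 7;44 0 0 0 7;44 0 0 0 7;44 0 0 0 7;44 0 0 0 7;44 0 0 0 7;44 0 0 0 7;44 0 0 0 7;44 0 0 0 2;44 0 0 0 0;44 0 0 0 0"}}

```text
time_s: 35.97
position: [0.6743, -0.1693, 0.1639]
tcp_rot: [[-0.785, 0.001, 0.62], [-0.62, 0.003, -0.785], [-0.002, -1.0, -0.001]]
force: [0.5, 5.9, 2.8]
opening: 0.503
```

```bash
python3 - <<'E'
from h import *
s=read_state();show(s);print(np.round(s["tau"],2))
E
```

```text
35.97 [ 0.6743 -0.1693  0.1639] ang -141.7 j [-23.  39.  74.   0.  67. 118.] F [0.5 5.9 2.8] M [1.05 0.06 0.14] op 0.5030606418188129
[ -4.02 -49.   -17.76  -1.44  -0.63   0.16]
```

>>> {"name": "send_rows", "arguments": {"moves": "44 0 0 0 5;44 0 0 0 0;44 0 0 0 0"}}

```text
time_s: 36.22
position: [0.6743, -0.1691, 0.164]
tcp_rot: [[-0.834, 0.0, 0.552], [-0.552, 0.002, -0.834], [-0.002, -1.0, -0.002]]
force: [-0.0, 7.1, 3.4]
opening: 0.51
```

```bash
python3 - <<'E'
from h import *
s=read_state();show(s);print(np.round(s["tau"],2))
E
```

```text
36.22 [ 0.6743 -0.1691  0.164 ] ang -146.5 j [-23.  39.  74.   0.  67. 123.] F [-0.   7.1  3.4] M [1.11 0.04 1.06] op 0.5095407837431577
[ -5.41 -48.47 -17.8   -1.27  -0.73   1.05]
```

>>> {"name": "send_rows", "arguments": {"moves": "44 0 0 0 4;44 0 0 0 0;44 0 0 0 0"}}

```text
time_s: 36.47
position: [0.6743, -0.169, 0.164]
tcp_rot: [[-0.866, -0.0, 0.5], [-0.5, 0.0, -0.866], [-0.0, -1.0, -0.0]]
force: [-0.4, 6.9, 3.8]
opening: 0.507
```

```bash
python3 - <<'E'
from h import *
s=read_state();show(s);print(np.round(s["tau"],2))
E
```

```text
36.47 [ 0.6743 -0.169   0.164 ] ang -150.0 j [-23.  39.  74.   0.  67. 127.] F [-0.4  6.9  3.8] M [ 1.2  -0.1   2.96] op 0.5068796602696312
[ -7.49 -48.39 -17.78  -0.6   -0.69   2.93]
```

>>> {"name": "send_rows", "arguments": {"moves": "44 0 0 0 -7;44 0 -36 0 -7;44 0 -37 0 -7;0 0 -37 0 -7;0 0 0 0 -7;0 0 0 0 -7;0 0 0 0 -7;0 0 0 0 -7;0 0 0 0 -7;0 0 0 0 -7;0 0 0 0 -5;0 0 0 0 0;0 0 0 0 0;0 0 0 0 0"}}

```text
time_s: 37.63
position: [0.6741, -0.1718, 0.273]
tcp_rot: [[0.244, 0.0, 0.97], [-0.97, -0.001, 0.244], [0.001, -1.0, -0.0]]
force: [0.3, 0.2, 0.6]
opening: 0.004
```

```bash
python3 - <<'E'
from h import *
s,c,c2=wrist();show(s);cv2.imwrite("pics/w4.png",c["image"])
C=dict(a=(.6305,-.028),b=(.4895,-.073),c=(.535,-.214),d=(.675,-.169))
sc=capture("scene");tp=capture("top")
for q in (c2,sc,tp):print(wings(q,C))
def red(q):
    h=cv2.cvtColor(q["image"],cv2.COLOR_BGR2HSV);m=((h[...,0]<6)|(h[...,0]>174))&(h[...,1]>160)&(h[...,2]>60)
    q=dict(q);q["z_map"]=np.where(m,q["z_map"],0);P=cloud(q,.188,.203)
    P=P[np.hypot(P[:,0]-.611,P[:,1]+.112)<.06][:,:2]
    if len(P)<10: return len(P)
    e,V=np.linalg.eigh(np.cov((P-P.mean(0)).T));d=V[:,1];return len(P),P.mean(0),np.degrees(np.arctan(d[1]/d[0])),cv2.minAreaRect((P*1e3).astype(np.float32))
for q in (c2,sc,tp):print(red(q))
for q in ("vent_pivot","vent_tip"):
    for m in mark_of(c,q)[:2]: print(q,round(m["p"],2),m["pixel"],world(c2,m["pixel"],.192))
P=cloud(c2,.18,.24);P=P[np.hypot(P[:,0]-.5826,P[:,1]+.1207)<.08]
H,_,_=np.histogram2d(P[:,0],P[:,1],bins=[np.arange(.52,.67,.01),np.arange(-.19,-.05,.01)]);print(H.astype(int))
E
```

```text
37.63 [ 0.6741 -0.1718  0.273 ] ang -75.9 j [-23.  33.  68.  -0.  79.  52.] F [0.3 0.2 0.6] M [-0.03  0.15  0.05] op 0.00391353259762733
{'a': (770, array([ 0.6317, -0.0269]), 63.9, 7.7, np.float64(45.8)), 'b': (0,), 'c': (0,), 'd': (468, array([ 0.6772, -0.1678]), 63.3, 6.0, np.float64(-173.7))}
{'a': (54, array([ 0.6323, -0.0282]), 63.5, 10.4, np.float64(46.3)), 'b': (31, array([ 0.4891, -0.0596]), 29.4, 11.7, np.float64(96.7)), 'c': (15,), 'd': (39, array([ 0.6793, -0.1708]), 60.8, 9.7, np.float64(-173.7))}
{'a': (47, array([ 0.6298, -0.0291]), 60.5, 6.3, np.float64(45.7)), 'b': (0,), 'c': (50, array([ 0.5339, -0.2159]), 61.7, 9.3, np.float64(152.5)), 'd': (8,)}
(562, array([ 0.64497518, -0.1022825 ]), np.float64(17.1109111566062), ((644.5673828125, -102.3055419921875), (32.67982482910156, 8.963436126708984), 16.206493377685547))
(45, array([ 0.64533   , -0.10492396]), np.float64(14.229782261450222), ((643.912353515625, -104.97695922851562), (34.43979263305664, 8.59113597869873), 14.14813232421875))
0
vent_pivot 0.26 [301.2, 497.4] [ 0.66196868 -0.31187004  0.192     ]
vent_tip 0.
[... 308 characters left out ...]
0   0   0   0   0   0   0   0   0   0   0   0   0]
 [  0   0   0   0   0   0   0   0   0   0   0   0   0   0]
 [  0   0   0   0   0   0   0   0   0   0   0   0   0   0]
 [  0   0   0   0   0   0   0   0   0   0   0   0   0   0]
 [  0   0   0   0   0   0   0   0   0   0   0   0   0   0]
 [  0   0   0   0   0   0   0   0   0   0   0   0   0   0]
 [  0   0   0   0   0   0   0   0   0   0   0   0   0   0]
 [  0   0   0   0   0   0   0  10  23   0   0   0   0   0]
 [  0   0   0   0   0   0   0  17 204  16   0   0   0   0]
 [  0   0   0   0   0   0   0   0 179  69   0   0   0   0]
 [  0   0   0   0   0   0   0   0 139 110   0   0   0   0]
 [  0   0   0   0   0   0   0   0   3   0   0   0   0   0]]
```

View pics/w4.png

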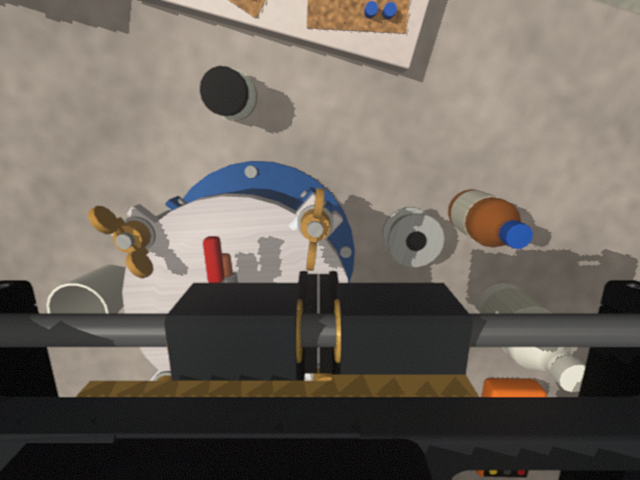

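>>> {"name": "send_rows", "arguments": {"moves": "0 -33.7 0 -2.2 0;0 -33.7 0 -2.2 0;0 -33.6 0 -2.1 0;0 0 0 0 0;0 0 0 0 0;0 0 0 0 0;0 0 30 0 0;0 0 30 0 0;0 0 20 0 0;0 0 9 0 0;0 0 0 0 0;0 0 0 0 0"}}

```text
time_s: 38.88
position: [0.6439, -0.0763, 0.1838]
tcp_rot: [[0.244, 0.001, 0.97], [-0.97, -0.0, 0.244], [0.0, -1.0, 0.0]]
force: [0.5, -0.6, 0.9]
opening: 0.005
```

```bash
cat >> h.py <<'E'
def piv(s):
    th=np.radians(ang(s));d=np.array([.6131,-.112])-s["position"][:2]
    print("pivot in tool x %.1f z %.1f mm"%(1e3*(d@[np.cos(th),np.sin(th)]),1e3*(d@[-np.sin(th),np.cos(th)])))
E
python3 - <<'E'
from h import *
s=read_state();show(s);piv(s)
E
```

```text
38.88 [ 0.6439 -0.0763  0.1838] ang -75.9 j [-17.  34.  81.  -0.  65.  59.] F [ 0.5 -0.6  0.9] M [-0.04  0.11  0.05] op 0.004666770828083675
pivot in tool x 27.1 z -38.6 mm
```

>>> {"name": "send_rows", "arguments": {"moves": "0 6.5 0 0 0;0 3.3 0 1.8 5;0 3.3 0 1.8 5;0 3.3 0 1.8 5;0 3.3 0 1.8 5;0 3.3 0 1.8 5;0 3.3 0 1.8 5;0 3.3 0 1.8 5;0 3.3 0 1.8 5;0 3.3 0 1.8 5;0 0 0 0 0;0 0 0 0 0"}}

```text
time_s: 39.88
position: [0.6587, -0.1126, 0.1854]
tcp_rot: [[-0.51, 0.003, 0.86], [-0.86, -0.001, -0.51], [-0.001, -1.0, 0.003]]
force: [0.0, 1.1, 0.4]
opening: 0.004
```

```bash
python3 - <<'E'
from h import *
s=read_state();show(s);piv(s)
E
```

```text
39.88 [ 0.6587 -0.1126  0.1854] ang -120.7 j [-19.  36.  78.  -0.  66. 101.] F [0.  1.1 0.4] M [ 0.13  0.12 -0.03] op 0.004484511003556244
pivot in tool x 22.8 z -39.5 mm
```

>>> {"name": "send_rows", "arguments": {"moves": "0 3.6 0 1.7 5;0 3.6 0 1.7 5;0 3.6 0 1.7 5;0 3.6 0 1.7 5;0 3.6 0 1.7 5;0 3.6 0 1.7 5;0 3.6 0 1.7 5;0 3.6 0 1.7 5;0 0 0 0 0;0 0 0 0 0"}}

```text
time_s: 40.72
position: [0.6472, -0.1418, 0.1851]
tcp_rot: [[-0.943, 0.005, 0.332], [-0.332, -0.003, -0.943], [-0.004, -1.0, 0.004]]
force: [3.1, -0.7, -0.1]
opening: 0.005
```

```bash
python3 - <<'E'
from h import *
s=read_state();show(s);piv(s)
E
```

```text
40.72 [ 0.6472 -0.1418  0.1851] ang -160.6 j [-22.  35.  79.  -0.  66. 139.] F [ 3.1 -0.7 -0.1] M [-0.12 -0.36  0.03] op 0.004891878152572653
pivot in tool x 22.3 z -39.4 mm
```

>>> {"name": "send_rows", "arguments": {"moves": "0 2 0 0 1.5;0 0 0 0 0;0 0 0 0 0"}}

```text
time_s: 40.97
position: [0.6443, -0.1416, 0.1842]
tcp_rot: [[-0.952, 0.002, 0.305], [-0.305, -0.001, -0.952], [-0.002, -1.0, 0.002]]
force: [3.9, -1.3, 1.3]
opening: 0.005
```

>>> {"name": "send_rows", "arguments": {"moves": "0 2 0 0 0;0 0 0 0 0;0 0 0 0 0"}}

```text
time_s: 41.22
position: [0.6413, -0.1417, 0.1835]
tcp_rot: [[-0.953, -0.001, 0.304], [-0.304, 0.0, -0.953], [0.001, -1.0, -0.001]]
force: [2.8, -0.6, 0.7]
opening: 0.004
```

>>> {"name": "send_rows", "arguments": {"moves": "0 1.5 0 0 0;0 0 0 0 0;0 0 0 0 0"}}

```text
time_s: 41.47
position: [0.6398, -0.1422, 0.1835]
tcp_rot: [[-0.953, -0.001, 0.304], [-0.304, 0.0, -0.953], [0.001, -1.0, -0.0]]
force: [3.1, -0.5, 0.9]
opening: 0.005
```

```bash
python3 - <<'E'
from h import *
s=read_state();show(s);piv(s)
E
```

```text
41.47 [ 0.6398 -0.1422  0.1835] ang -162.3 j [-22.  35.  80.  -0.  65. 140.] F [ 3.1 -0.5  0.9] M [-0.11 -0.33  0.04] op 0.004972511843436424
pivot in tool x 16.3 z -36.9 mm
```

>>> {"name": "send_rows", "arguments": {"moves": "0 2 0 0 0;0 0 0 0 0;0 0 0 0 0"}}

```text
time_s: 41.72
position: [0.6379, -0.1429, 0.1835]
tcp_rot: [[-0.953, -0.001, 0.304], [-0.304, 0.0, -0.953], [0.001, -1.0, -0.0]]
force: [2.9, -0.4, -0.8]
opening: 0.008
```

>>> {"name": "send_rows", "arguments": {"moves": "0 2 0 0 0;0 0 0 0 0;0 0 0 0 0"}}

```text
time_s: 41.97
position: [0.6372, -0.1432, 0.1836]
tcp_rot: [[-0.953, 0.002, 0.304], [-0.304, 0.001, -0.953], [-0.002, -1.0, 0.0]]
force: [5.0, -0.2, -0.4]
opening: 0.005
```

```bash
python3 - <<'E'
from h import *
s,c,c2=wrist();show(s);piv(s)
cv2.imwrite("pics/w5.png",c["image"]);t=capture("scene")
cv2.imwrite("pics/s5.png",np.hstack([cv2.resize(t["image"][210:310,230:350],None,fx=5,fy=5)]))
E
```

```text
41.97 [ 0.6372 -0.1432  0.1836] ang -162.3 j [-22.  35.  80.   0.  65. 140.] F [ 5.  -0.2 -0.4] M [ 0.01 -0.77 -0.  ] op 0.00534598352464537
pivot in tool x 13.5 z -37.1 mm
```

View pics/s5.png

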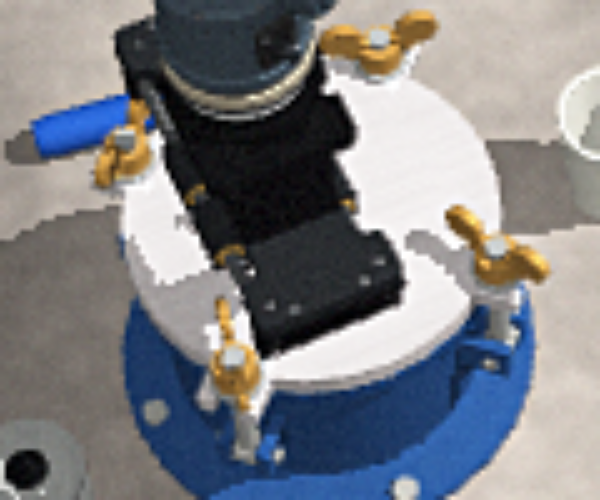

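>>> {"name": "send_rows", "arguments": {"moves": "0 2 0 0 0;0 0 0 0 0;0 0 0 0 0"}}

```text
time_s: 42.32
position: [0.6371, -0.1433, 0.1837]
tcp_rot: [[-0.953, 0.006, 0.303], [-0.303, 0.001, -0.953], [-0.007, -1.0, 0.001]]
force: [9.0, 2.4, -3.0]
opening: 0.01
```

>>> {"name": "send_rows", "arguments": {"moves": "0 2 0 0 0;0 0 0 0 0;0 0 0 0 0"}}

```text
time_s: 42.57
position: [0.637, -0.1433, 0.1838]
tcp_rot: [[-0.953, 0.011, 0.303], [-0.303, 0.002, -0.953], [-0.011, -1.0, 0.001]]
force: [11.9, 3.0, -4.4]
opening: 0.009
```

Stop reached. Back off away from the lever, lift and check.

>>> {"name": "send_rows", "arguments": {"moves": "0 -12 0 0 0;0 -6 0 0 0;0 0 -35 0 0;0 0 -40 0 0;0 0 -40 0 0;0 0 -30 0 0;0 -41 0 0 0;0 -41 0 0 0;0 -41 0 0 0;0 0 0 0 0;0 0 0 0 0;0 0 0 0 0"}}

```text
time_s: 43.57
position: [0.7654, -0.1016, 0.3268]
tcp_rot: [[-0.953, -0.005, 0.304], [-0.304, 0.001, -0.953], [0.005, -1.0, -0.002]]
force: [0.1, 0.1, -0.1]
opening: 0.005
```

```bash
python3 - <<'E'
from h import *
s,c,c2=wrist();show(s)
C=dict(a=(.6305,-.028),b=(.4895,-.073),c=(.535,-.214),d=(.675,-.169))
sc=capture("scene");tp=capture("top")
for q in (c2,sc,tp):
    print(wings(q,C))
    h=cv2.cvtColor(q["image"],cv2.COLOR_BGR2HSV);m=((h[...,0]<6)|(h[...,0]>174))&(h[...,1]>160)&(h[...,2]>60)
    q=dict(q);q["z_map"]=np.where(m,q["z_map"],0);P=cloud(q,.188,.203);P=P[np.hypot(P[:,0]-.611,P[:,1]+.112)<.06][:,:2]
    if len(P)>10: print(len(P),P.mean(0),cv2.minAreaRect((P*1e3).astype(np.float32)))
cv2.imwrite("pics/t6.png",tp["image"])
E
```

```text
43.57 [ 0.7654 -0.1016  0.3268] ang -162.3 j [-16.  39.  49.  -0.  92. 146.] F [ 0.1  0.1 -0.1] M [0.05 0.13 0.01] op 0.004766408391253309
{'a': (0,), 'b': (318, array([ 0.491 , -0.0724]), 63.6, 7.4, np.float64(94.5)), 'c': (568, array([ 0.5368, -0.2135]), 63.9, 7.0, np.float64(151.7)), 'd': (381, array([ 0.6783, -0.1679]), 62.8, 6.1, np.float64(-173.7))}
517 [ 0.62423515 -0.14299394] ((623.1884765625, -142.8119354248047), (11.032219886779785, 32.59592056274414), 16.385278701782227)
{'a': (51, array([ 0.6329, -0.0282]), 57.6, 10.8, np.float64(46.0)), 'b': (0,), 'c': (51, array([ 0.5377, -0.2168]), 63.9, 11.0, np.float64(152.1)), 'd': (39, array([ 0.6796, -0.1705]), 61.2, 6.7, np.float64(-173.9))}
14 [ 0.6278107  -0.15621565] ((626.2720336914062, -156.9124755859375), (11.807214736938477, 7.039884090423584), 18.57198715209961)
{'a': (0,), 'b': (15,), 'c': (46, array([ 0.5329, -0.2187]), 62.0, 14.9, np.float64(152.2)), 'd': (39, array([ 0.6748, -0.1704]), 59.8, 9.4, np.float64(-173.7))}
46 [ 0.62020876 -0.14400786] ((620.5253295898438, -144.25784301757812), (10.085470199584961, 31.19974136352539), 16.544673919677734)
```

View pics/t6.png

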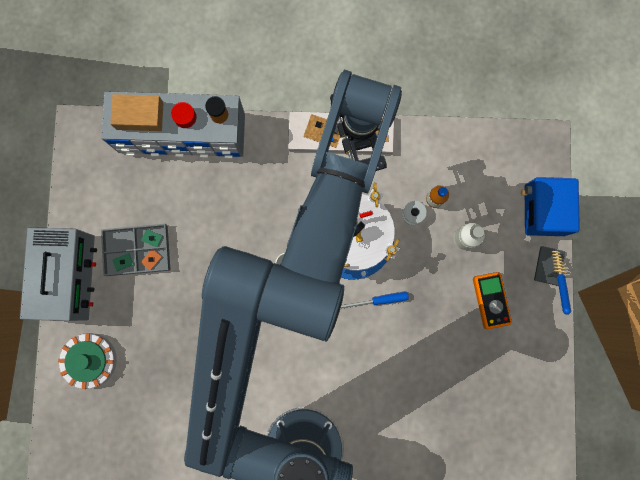

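```bash
python3 -c "
from h import *
print(hand_in())"
```

```text
the job is handed in; nothing more can be done
None
```

I sealed the pot and handed the job in at about 44 s of the 72 s allowed; `hand_in` reports no verdict.

**First pass (a, c, b, d):** the camera showed about 80° on each nut (79.9, 80.3, 80.8 and 81).

**Second pass (a, c, b, d):** I turned each nut until the torque jumped to between 1.6 and 3 N m, which is the hard stop. The total measured turns were about 152°, 166°, 167° and 153.5°. With the unknown starting turn of 0 to 0.4 rad, each fits the 3.0 rad stop.

**Vent:** I then swept the lever to its stop, where it no longer moved as the pushing force rose to about 12 N. In the final picture it lies at −73.6°, about 91° clockwise from the pot's x axis.

**Last checks:**
- **Nuts:** each was unchanged wherever a camera could measure it. In the final look the arm hid nut a from the wrist and top cameras, and nut b from the scene camera, with too few points on it from the top.
- **Bystanders:** by eye, those visible in the final top picture sit where they started. The arm hid the cup and the jar there. I did not measure any of them.
- **Disagreement:** when nut a stopped, its camera angle was about 5° short of what the tool angle suggested. I put that down to flex under the stop torque.

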